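# Cull the warped gearbox plate on the surface plate

## Task

One of the three aluminium gearbox plates lying on the granite surface plate is warped: find it by pressing down on the corners until one plate rocks, then get that one off the surface plate into the scrap tray in front of it; pushing it over the edge will do. Leave the two flat plates where they lie on the surface plate, and do not disturb the setup block, square and dial indicator that stand there too.

Things in the scene. Friction and masses are not known exactly. Their poses are not given: they have to be found in the camera images.
- slab: granite surface plate, fixed: 400 mm (its x) by 630 mm (its y), top face 150 mm above the bench. Origin: on the bench under its centre; its front (-x) edge faces the robot and the tray. On it, flat plates stay still when pressed; the warped one stands on three corners, the fourth 5 mm clear: pressed there (under 1 N) it tilts 0.08 rad until that corner touches, and drops back when let go
- tray: open sheet-steel scrap tray, fixed, 180 mm (its x) by 600 mm (its y), 60 mm high, walls and floor 3 mm, standing on the bench 6 mm off the surface plate's -x edge and turned like the surface plate; its rim is 90 mm below the surface plate's top face. Origin: on the bench under its centre
- plate_a: gearbox side plate, 6 mm aluminium, 80 mm (its x) by 110 mm (its y), 0.12 to 0.22 kg; a pressed-in bearing 22 mm across, 1.5 mm proud, centred at x +9, y -25 mm, an open 26 mm hole at x -8, y +22 mm. Origin: centre of its underside; its z nearly upright at first. One of three alike, in any order, in a row on the front of the surface plate, centres over 135 mm apart; pressing tells which is warped
- plate_b: gearbox side plate, 6 mm aluminium, 80 mm (its x) by 110 mm (its y), 0.12 to 0.22 kg; a pressed-in bearing 22 mm across, 1.5 mm proud, centred at x +9, y -25 mm, an open 26 mm hole at x -8, y +22 mm. Origin: centre of its underside; its z nearly upright at first. One of three alike, in any order, in a row on the front of the surface plate, centres over 135 mm apart; pressing tells which is warped
- plate_c: gearbox side plate, 6 mm aluminium, 80 mm (its x) by 110 mm (its y), 0.12 to 0.22 kg; a pressed-in bearing 22 mm across, 1.5 mm proud, centred at x +9, y -25 mm, an open 26 mm hole at x -8, y +22 mm. Origin: centre of its underside; its z nearly upright at first. One of three alike, in any order, in a row on the front of the surface plate, centres over 135 mm apart; pressing tells which is warped
- square: bystander: engineer's square lying flat on the surface plate behind the plates, 16 mm high; stock 22 by 100 mm, blade 130 mm. Origin: centre of the stock's underside
- block: bystander: steel setup block standing in the row among the plates, 50 by 75 mm, 25 mm high. Origin: centre of its underside
- indicator: bystander: dial indicator on a magnetic base, standing on the surface plate behind the plates, 150 mm high; base 60 by 50 mm, the dial on an arm that reaches 130 mm to its -y side. Origin: centre of the base's underside
Things that resemble listed ones, but are neither listed nor needed, are in the scene too. What is shaped like the plate_c but yellow is not meant.

How it is judged:
On the way:
1. the warped plate rocks down onto its raised corner under a pressing finger (contact force between the fingers and plate_b above 0.3 N and angle between plate_b's own z axis and vertical between 0.04 and 0.12 rad and z of plate_b in the frame of slab between 0.147 and 0.1518 m), for 0.15 s.
At the end, for the whole second after the job is handed in: the warped plate lies in the scrap tray (its centre inside the tray's walls and less than 78 mm above the bench, at rest, flat or leaning); the two flat plates lie flat (within 0.03 rad) on the surface plate's face, within its edges, each within 25 mm of where it started, at rest (x of plate_b in the frame of tray between -0.09 and 0.09 m and y of plate_b in the frame of tray between -0.3 and 0.3 m and z of plate_b in the frame of tray below 0.078 m and linear speed of each of plate_b, plate_a, plate_c below 0.02 m/s and x of plate_a in the frame of slab between -0.2 and 0.2 m and y of plate_a in the frame of slab between -0.315 and 0.315 m and z of plate_a in the frame of slab between 0.147 and 0.1535 m and angle between each of plate_a, plate_c's own z axis and vertical below 0.03 rad and distance of each of plate_a, plate_c from where it was at the start of the episode below 0.025 m and x of plate_c in the frame of slab between -0.2 and 0.2 m and y of plate_c in the frame of slab between -0.315 and 0.315 m and z of plate_c in the frame of slab between 0.147 and 0.1535 m); the robot touches nothing.
It fails at once if the square, block or indicator on the surface plate is shifted by more than 25 mm (distance of any of square, block, indicator from where it was at the start of the episode above 0.025 m).
It also fails if it takes over 72 s, if anything falls off the work surface, if the arm or the gripper's body presses on something with over 40 N, if the wrist force passes 120 N, or if a joint passes its speed limit or range.

## Robot

A 7-joint arm with a two-finger parallel gripper is mounted at the origin on the work surface. World frame = base frame: x ahead of the robot, y to its left, z up, the work surface at z = 0. Lengths are in m, angles in rad, forces in N, time in s.
With the tool pointing down it reaches from about 0.35 to 0.9 m from the base axis. Payload 8.1 kg.
Tool frame: the origin (TCP) lies midway between the tips of the shut fingers; the grasp point (between the pads) lies 19 mm behind it; z points along the fingers, y is the line along which they close (so a half turn about z gives the same grasp; the last joint's range is limited). The gripper opens to 92 mm and grips with 3 to 60 N. Pads are 19 mm wide; open, the fingers measure 130 mm over their backs; the gripper's body (75 mm by 190 mm) begins 47 mm behind the grasp point.
Start: joints at [1.208, 0.434, 0.025, 1.573, -0.012, 1.134, -0.075], TCP at [0.161, -0.604, 0.227] pointing down, gripper open.
Joint ranges: [-2.62, 2.62], [-0.44, 2.09], [-1.27, 1.32], [0.08, 2.57], [-1.32, 4.46], [0.12, 2], [-2.74, 2.74]. Speed limits (rad/s): [2.22, 2.22, 3.01, 3.01, 3.14, 3.14, 3.14].

## Interface

Orientations are given as a rotation vector (axis times angle).
In Python, from rig import r, snapshot, camera_model gives the robot as it stands. The module is installed in compiled form; this text tells all that it offers.
- The arm moves only by the tool step_arm, never from a script. Its argument "steps" is a list that holds one entry, the list of rows, each a list of 7 numbers: the shift along the world's x, y, z in mm, then the turn, a rotation vector about the world's x, y, z in degrees, then the closure in counts, from 0 (fully open) to 255 (shut). In form: [[[tx, ty, tz, ax, ay, az, hand], ...]]. A call has 1 to 20 rows; each row shifts and turns the commanded pose from where the row before left it; what a row does not reach is not made up. A row lasts 1/10 s, in which the tool goes at most 50 mm and 8.59 degrees, less where a joint would pass 70% of its speed; a pose out of reach is approached as far as the arm can. A call with a gripper value outside its range is refused whole. The fingers move at their own pace and stop on an object; the grip force is fixed at half the most. Time passes only in rows, so rows that do not move let the fingers close. It gives the time, the measured TCP pose, the force, the opening and the grip force at its end, in the units of the state.
- r.get_obs(): the state, without advancing time (a new reading comes with each control period).
- snapshot(name): name is "scene" or "top" or "wrist"; returns (picture, depth): 400x640x3 uint8, red, green, blue; 400x640 float32, m along the optical axis (not along the pixel's ray), 0 where there is no reading.
- camera_model(name): a dict with "mtx" (3x3 intrinsics, pixels), "T" (4x4, takes a point from camera to world coordinates). Camera axes: x right, y down, z forward; pixel columns grow to the right and rows downward; lengths in m; the calibration is good to about 2 mm. A picture is of the moment at which its call begins: read the wrist's pose just before it. camera_model takes no time and is no camera call; for the wrist camera it gives the pose at the moment of the call.
- r.finish_job(): hands the job in; it is judged then, once.
The state is a dict: "time_s": time; "joint_pos": joint angles; "joint_velocities": joint speeds; "joint_torque": joint torques, N m; "position": TCP position; "eef_rot": TCP orientation; "ft_force": force on the tool from outside, world axes, zero at the start; "ft_torque": the same for the moment, N m; "grip_width": finger opening in m; "grip_force": force on a finger pad.
Only numpy, scipy, OpenCV 4.12 (cv2) and the standard library are available. Lean on these libraries where they do the work, as an engineer would, in place of code of your own. Each camera call takes 0.05 s, during which the arm holds its last target. There are 200 camera calls.

## Working session

There is one attempt and no reset: what is moved stays moved. The work goes in short steps, Python scripts to look and compute and a tool call to move; the robot and the scene stay as the last step left them, time stands still between calls to the robot, and variables do not carry over. Pictures are saved under pics/ and viewed, at most 10 in all, crops included, and the job is handed in when it is done.

Besides the shell and the picture viewer there is one more tool, called after ">>>" as name(argument=value, ...), one argument or row to a line, values as JSON. step_arm: Moves the arm, as the interface text tells. Its arguments: {"type":"object","properties":{"steps":{"type":"array"}},"required":["steps"]}

```bash
mkdir -p pics; cat > h.py <<'E'
import numpy as np,cv2
from rig import r,snapshot,camera_model
def grab(n,f):
    m=camera_model(n);p,d=snapshot(n)
    cv2.imwrite(f'pics/{f}.png',p[:,:,::-1]);np.savez(f'pics/{f}.npz',p=p,d=d,mtx=m['mtx'],T=m['T']);return p,d,m
def ray(m,uv,z):
    K,T=m['mtx'],m['T'];uv=np.atleast_2d(uv).astype(float)
    d=(T[:3,:3]@np.linalg.inv(K)@np.c_[uv,np.ones(len(uv))].T).T;o=T[:3,3]
    return o+d*((z-o[2])/d[:,2])[:,None]
def pts(d,m):
    v,u=np.indices(d.shape);K,T=m['mtx'],m['T']
    c=np.stack([(u-K[0,2])/K[0,0]*d,(v-K[1,2])/K[1,1]*d,d],-1)
    return c@T[:3,:3].T+T[:3,3]
E
python3 - <<'E'
from h import *
o=r.get_obs();print(o['position'],o['eef_rot'],o['ft_force'],o['grip_width'])
for n in('scene','top'):
    p,d,m=grab(n,n);print(n,m['T'].round(3).tolist(),m['mtx'][0,0])
E
```

```text
[ 0.16035339 -0.60352618  0.2259236 ] [-3.11354265e+00 -4.06634467e-01  6.07168791e-04] [-0.13889442  0.27618343 -0.67237042] 0.09187411428920379
scene [[0.331, 0.493, -0.805, 1.588], [0.944, -0.153, 0.294, -0.476], [0.022, -0.856, -0.516, 0.845], [0.0, 0.0, 0.0, 1.0]] 465.237425413161
top [[-0.029, -0.988, 0.154, 0.277], [-0.999, 0.032, 0.016, -0.091], [-0.021, -0.154, -0.988, 1.212], [0.0, 0.0, 0.0, 1.0]] 388.2517410609373
```

View pics/top.png

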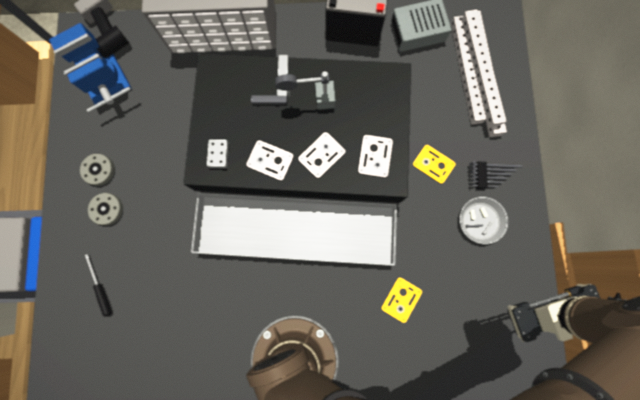

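View pics/scene.png

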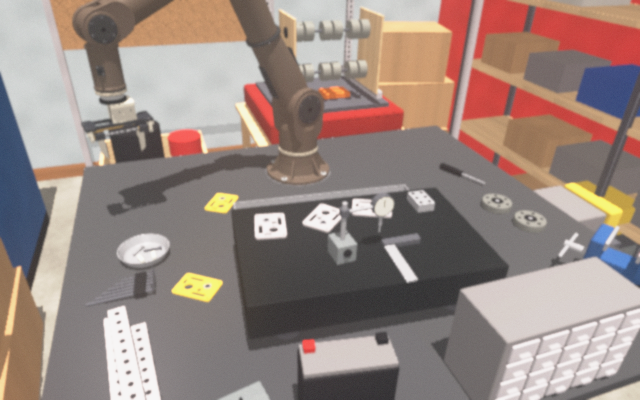

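```bash
python3 - <<'E'
from h import *
z=np.load('pics/top.npz');p,d=z['p'],z['d'];m=dict(mtx=z['mtx'],T=z['T'])
P=pts(d,m)
hsv=cv2.cvtColor(p,cv2.COLOR_RGB2HSV)
w=((hsv[...,2]>150)&(hsv[...,1]<60)).astype(np.uint8)
n,l,s,c=cv2.connectedComponentsWithStats(w)
for i in range(1,n):
    x,y,ww,hh,a=s[i]
    if 200<a<3000 and 185<c[i][0]<412 and 60<c[i][1]<200:
        cn=max(cv2.findContours((l==i).astype(np.uint8),0,1)[0],key=cv2.contourArea)[:,0]
        q=ray(m,cn,.156)
        rc=cv2.minAreaRect((q[:,:2]*1000).astype(np.float32))
        zz=P[l==i][:,2]
        print(c[i].round(),a,'z',np.median(zz).round(4),rc,'\n',cv2.boxPoints(rc).round().tolist())
        crop=p[y-6:y+hh+6,x-6:x+ww+6]
# slab by depth
sl=((abs(P[...,2]-.15)<.012)&(d>0)).astype(np.uint8); sl[:, :150]=0
n,l,s,c=cv2.connectedComponentsWithStats(sl);i=1+np.argmax(s[1:,4])
q=P[l==i];print('slab',s[i],cv2.minAreaRect((q[:,:2]*1000).astype(np.float32)),np.median(q[:,2]))
for lab,(x0,y0,x1,y1) in dict(block=(200,135,232,172),ind=(245,50,340,115)).items():
    q=P[y0:y1,x0:x1].reshape(-1,3);q=q[q[:,2]>.165];print(lab,q.min(0).round(3),q.max(0).round(3))
cv2.imwrite('pics/crop.png',cv2.resize(p[120:200,190:420,::-1],None,fx=3.4,fy=3.4,interpolation=2))
E
```

```text
[321. 154.] 1103 z 0.1558 ((583.1788330078125, -99.76022338867188), (85.17718505859375, 115.37242126464844), 43.7966194152832) 
 [[513.0, -88.0], [592.0, -171.0], [654.0, -112.0], [574.0, -29.0]]
[375. 156.] 1113 z 0.1551 ((575.1143188476562, -249.73397827148438), (85.64519500732422, 115.10311889648438), 78.86112213134766) 
 [[510.0, -281.0], [623.0, -303.0], [640.0, -219.0], [527.0, -197.0]]
[217. 153.] 493 z 0.1744 ((599.2788696289062, 196.1689453125), (53.4370231628418, 78.89747619628906), 87.94139862060547) 
 [[559.0, 171.0], [638.0, 168.0], [640.0, 221.0], [561.0, 224.0]]
[269. 160.] 1087 z 0.1551 ((572.9796142578125, 46.60511779785156), (114.94320678710938, 85.03802490234375), 65.20980072021484) 
 [[510.0, 12.0], [587.0, -23.0], [636.0, 81.0], [558.0, 117.0]]
slab [  183    53   228   145 27486] ((683.9317016601562, -37.531524658203125), (630.4406127929688, 403.9566650390625), 84.85498809814453) 0.14986805066815057
block [ 0.277 -0.091  0.165] [0.631 0.219 1.212]
ind [ 0.277 -0.14   0.165] [0.78  0.096 1.212]
```

View pics/crop.png

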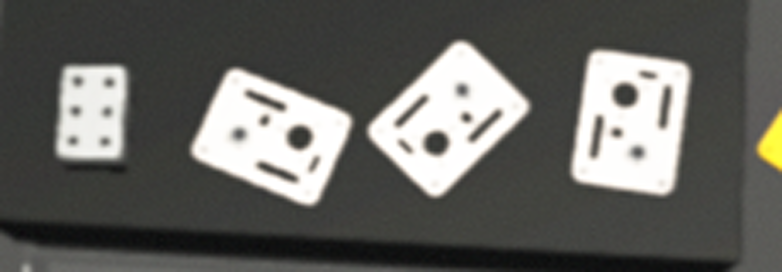

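```bash
python3 - <<'E'
from h import *
z=np.load('pics/top.npz');p,d=z['p'],z['d'];m=dict(mtx=z['mtx'],T=z['T'])
P=pts(d,m)
g=P[52:115,245:342].reshape(-1,3);d0=d[52:115,245:342].ravel()
g=g[(d0>0)&(g[:,2]>.165)]
for a,b in((.165,.2),(.2,.24),(.24,.33)):
    q=g[(g[:,2]>=a)&(g[:,2]<b)];print(a,len(q),q.min(0).round(3),q.max(0).round(3)) if len(q) else 0
for n,(cx,cy),ang in(('R',(575,-250),-11.1),('M',(583,-100),43.8-90+90),('L',(573,46.6),65.2)):
    q=P[(d>0)&(np.hypot(P[...,0]-cx/1e3,P[...,1]-cy/1e3)<.075)&(abs(P[...,2]-.157)<.005)]
    dx=q[:,:2]-np.array([cx,cy])/1e3
    c=np.linalg.lstsq(np.c_[dx,np.ones(len(q))],q[:,2],rcond=None)[0];res=q[:,2]-np.c_[dx,np.ones(len(q))]@c
    print(n,len(q),c.round(4),res.std().round(5))
C={'R':(575.1,-249.7,-11.1),'M':(583.2,-99.8,-46.2),'L':(573,46.6,-24.8+90-0)}
# long-axis direction angles from boxPoints edges
for n,c,e in(('R',(575.1,-249.7),(113,-22)),('M',(583.2,-99.8),(79,-83)),('L',(573,46.6),(49,104))):
    u=np.array(e)/np.hypot(*e);v=np.array([-u[1],u[0]])
    print(n,[(np.array(c)+s*42*u+t*27*v).round().tolist() for s,t in((-1,-1),(1,-1),(1,1),(-1,1))])
E
```

```text
0.165 443 [ 0.719 -0.14   0.165] [0.78  0.096 0.2  ]
0.2 174 [ 0.718 -0.139  0.2  ] [ 0.779 -0.011  0.239]
0.24 498 [ 0.732 -0.122  0.241] [0.76  0.014 0.305]
R 1038 [0.0002 0.0047 0.1554] 0.00206
M 1023 [-0.0075 -0.0017  0.156 ] 0.00226
L 1030 [-0.0003  0.0026  0.1553] 0.00197
R [[529.0, -268.0], [611.0, -284.0], [621.0, -231.0], [539.0, -215.0]]
M [[535.0, -88.0], [593.0, -149.0], [632.0, -112.0], [574.0, -51.0]]
L [[580.0, -3.0], [615.0, 73.0], [566.0, 96.0], [531.0, 20.0]]
```

>>> step_arm(
  steps=[
    [[35, 30, 0, 0, 0, 0, 255], [37, 34, 0, 0, 0, 5, 255], [37, 34, 0, 0, 0, 5, 255], [37, 34, 0, 0, 0, 0, 255], [37, 34, 0, 0, 0, 0, 255], [37, 34, 0, 0, 0, 0, 255], [37, 34, 0, 0, 0, 0, 255], [37, 34, 0, 0, 0, 0, 255], [37, 34, 0, 0, 0, 0, 255], [38, 34, -20, 0, 0, 0, 255], [0, 0, -20, 0, 0, 0, 255], [0, 0, 0, 0, 0, 0, 255]],
  ],
)

```text
time_s: 1.3
position: [0.5239, -0.2702, 0.1855]
eef_rot: [-3.063, -0.681, 0.007]
ft_force: [-0.3, -0.8, 0.0]
grip_width: 0.002
grip_force: 0.0
```

>>> step_arm(
  steps=[
    [[5, 2, -5, 0, 0, 5, 255], [0, 0, 0, 0, 0, 0, 255]],
  ],
)

```text
time_s: 1.5
position: [0.529, -0.2713, 0.1835]
eef_rot: [-3.035, -0.81, 0.001]
ft_force: [0.4, -0.0, 0.1]
grip_width: 0.001
grip_force: 0.0
```

>>> step_arm(
  steps=[
    [[0, 0, 0, 0, 0, -8, 255], [0, 0, 0, 0, 0, -8, 255], [0, 0, 0, 0, 0, -8, 255], [0, 0, 0, 0, 0, 0, 255]],
  ],
)

```text
time_s: 1.9
position: [0.5291, -0.2716, 0.1844]
eef_rot: [3.137, 0.151, 0.001]
ft_force: [-0.5, -0.5, 0.3]
grip_width: 0.0007
grip_force: 0.0
```

```bash
python3 - <<'E'
from h import *
from scipy.spatial.transform import Rotation as R
o=r.get_obs();print(o['position'].round(4),R.from_rotvec(o['eef_rot']).as_matrix().round(3).tolist(),o['ft_force'],np.round(o['joint_pos'],3))
print(camera_model('wrist')['T'].round(3).tolist())
p,d,m=grab('wrist','w1')
E
```

```text
[ 0.5291 -0.2716  0.1844] [[0.995, 0.096, 0.0], [0.096, -0.995, -0.001], [0.0, 0.001, -1.0]] [-0.51921936 -0.46070548  0.30566773] [ 0.454  0.427 -0.097  1.698  0.048  1.019 -1.135]
[[0.097, -0.954, -0.284, 0.606], [-0.995, -0.093, -0.028, -0.264], [0.001, 0.285, -0.958, 0.344], [0.0, 0.0, 0.0, 1.0]]
```

View pics/w1.png

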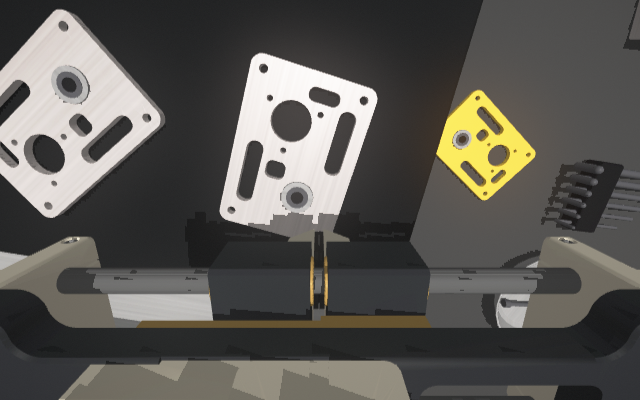

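>>> step_arm(
  steps=[
    [[0, 2, -15, 0, 0, 0, 255], [0, 0, -9, 0, 0, 0, 255], [0, 0, 0, 0, 0, 0, 255], [0, 0, -2, 0, 0, 0, 255], [0, 0, 0, 0, 0, 0, 255]],
  ],
)

```text
time_s: 2.45
position: [0.5298, -0.2686, 0.1577]
eef_rot: [3.137, 0.162, 0.0]
ft_force: [0.2, -0.9, 0.5]
grip_width: 0.0006
grip_force: 0.0
```

>>> step_arm(
  steps=[
    [[0, 0, -2, 0, 0, 0, 255], [0, 0, 0, 0, 0, 0, 255], [0, 0, 0, 0, 0, 0, 255]],
  ],
)

```text
time_s: 2.75
position: [0.5301, -0.2686, 0.1564]
eef_rot: [3.137, 0.161, 0.002]
ft_force: [-2.2, -0.1, 5.9]
grip_width: 0.0006
grip_force: 2.6
```

>>> step_arm(
  steps=[
    [[0, 0, -2, 0, 0, 0, 255], [0, 0, 0, 0, 0, 0, 255], [0, 0, 0, 0, 0, 0, 255]],
  ],
)

```text
time_s: 3.05
position: [0.5302, -0.2687, 0.1562]
eef_rot: [3.136, 0.161, 0.003]
ft_force: [-6.0, 3.4, 21.7]
grip_width: 0.0007
grip_force: 11.0
```

>>> step_arm(
  steps=[
    [[0, 0, 17, 0, 0, 0, 255], [41, -8, 0, 0, 0, 0, 255], [40, -7, 0, 0, 0, 0, 255], [0, 0, 0, 0, 0, 0, 255], [0, 0, -11, 0, 0, 0, 255], [0, 0, -3, 0, 0, 0, 255], [0, 0, -2, 0, 0, 0, 255], [0, 0, 0, 0, 0, 0, 255], [0, 0, 0, 0, 0, 0, 255]],
  ],
)

```text
time_s: 3.95
position: [0.6104, -0.2833, 0.1563]
eef_rot: [3.137, 0.161, 0.003]
ft_force: [-3.1, 1.8, 13.8]
grip_width: 0.0006
grip_force: 7.0
```

Flat there. R3 then R4.

>>> step_arm(
  steps=[
    [[0, 0, 16, 0, 0, 0, 255], [5, 26, 0, 0, 0, 0, 255], [5, 26, 0, 0, 0, 0, 255], [0, 0, 0, 0, 0, 0, 255], [0, 0, -11, 0, 0, 0, 255], [0, 0, -3, 0, 0, 0, 255], [0, 0, -2, 0, 0, 0, 255], [0, 0, 0, 0, 0, 0, 255], [0, 0, 0, 0, 0, 0, 255]],
  ],
)

```text
time_s: 4.85
position: [0.6196, -0.2319, 0.1563]
eef_rot: [-3.137, -0.159, 0.0]
ft_force: [-9.1, 5.4, 23.2]
grip_width: 0.0005
grip_force: 11.5
```

>>> step_arm(
  steps=[
    [[0, 0, 16, 0, 0, 0, 255], [-41, 8, 0, 0, 0, 0, 255], [-41, 8, 0, 0, 0, 0, 255], [0, 0, 0, 0, 0, 0, 255], [0, 0, -11, 0, 0, 0, 255], [0, 0, -3, 0, 0, 0, 255], [0, 0, -2, 0, 0, 0, 255], [0, 0, 0, 0, 0, 0, 255], [0, 0, 0, 0, 0, 0, 255]],
  ],
)

```text
time_s: 5.75
position: [0.5384, -0.2165, 0.1561]
eef_rot: [3.137, 0.159, -0.002]
ft_force: [-13.7, 2.2, 31.2]
grip_width: 0.0004
grip_force: 15.6
```

>>> step_arm(
  steps=[
    [[0, 0, 18, 0, 0, 0, 255], [-1, 43, 0, 0, 0, 0, 255], [-1, 43, 0, 0, 0, 0, 255], [-1, 42, 0, 0, 0, 0, 255], [0, 0, 0, 0, 0, 0, 255], [0, 0, -11, 0, 0, 0, 255], [0, 0, -2, 0, 0, 0, 255], [0, 0, -2, 0, 0, 0, 255], [0, 0, 0, 0, 0, 0, 255], [0, 0, 0, 0, 0, 0, 255]],
  ],
)

```text
time_s: 6.75
position: [0.5358, -0.0885, 0.1572]
eef_rot: [3.137, 0.158, -0.0]
ft_force: [0.0, -0.9, -0.6]
grip_width: 0.0004
grip_force: 0.1
```

>>> step_arm(
  steps=[
    [[0, 0, -2, 0, 0, 0, 255], [0, 0, 0, 0, 0, 0, 255], [0, 0, 0, 0, 0, 0, 255]],
  ],
)

```text
time_s: 7.05
position: [0.536, -0.0883, 0.1564]
eef_rot: [3.137, 0.159, 0.002]
ft_force: [-3.0, -0.3, 10.5]
grip_width: 0.0006
grip_force: 5.2
```

>>> step_arm(
  steps=[
    [[0, 0, 15, 0, 0, 0, 255], [38, 37, 0, 0, 0, 0, 255], [0, 0, 0, 0, 0, 0, 255], [0, 0, -11, 0, 0, 0, 255], [0, 0, -2, 0, 0, 0, 255], [0, 0, -3, 0, 0, 0, 255], [0, 0, 0, 0, 0, 0, 255], [0, 0, 0, 0, 0, 0, 255]],
  ],
)

```text
time_s: 7.85
position: [0.5714, -0.0524, 0.1564]
eef_rot: [-3.137, -0.16, -0.002]
ft_force: [-6.9, 3.2, 24.4]
grip_width: 0.0003
grip_force: 12.1
```

>>> step_arm(
  steps=[
    [[0, 0, 16, 0, 0, 0, 255], [10, -49, 0, 0, 0, 0, 255], [10, -49, 0, 0, 0, 0, 255], [0, 0, 0, 0, 0, 0, 255], [0, 0, -11, 0, 0, 0, 255], [0, 0, -2, 0, 0, 0, 255], [0, 0, -3, 0, 0, 0, 255], [0, 0, 0, 0, 0, 0, 255], [0, 0, 0, 0, 0, 0, 255]],
  ],
)

```text
time_s: 8.75
position: [0.5906, -0.1518, 0.1564]
eef_rot: [3.135, 0.16, -0.0]
ft_force: [-9.6, -5.7, 25.6]
grip_width: 0.0003
grip_force: 12.6
```

>>> step_arm(
  steps=[
    [[0, 0, 18, 0, 0, 0, 255], [-15, 43, 0, 0, 0, 0, 255], [-15, 43, 0, 0, 0, 0, 255], [-15, 43, 0, 0, 0, 0, 255], [-15, 43, 0, 0, 0, 0, 255], [0, 0, 0, 0, 0, 0, 255], [0, 0, -11, 0, 0, 0, 255], [0, 0, -2, 0, 0, 0, 255], [0, 0, -3, 0, 0, 0, 255], [0, 0, 0, 0, 0, 0, 255], [0, 0, 0, 0, 0, 0, 255]],
  ],
)

```text
time_s: 9.85
position: [0.531, 0.0203, 0.1564]
eef_rot: [3.137, 0.158, -0.003]
ft_force: [-5.3, -0.3, 7.9]
grip_width: 0.0005
grip_force: 3.9
```

>>> step_arm(
  steps=[
    [[0, 0, 16, 0, 0, 0, 255], [25, -12, 0, 0, 0, 0, 255], [24, -11, 0, 0, 0, 0, 255], [0, 0, 0, 0, 0, 0, 255], [0, 0, -11, 0, 0, 0, 255], [0, 0, -2, 0, 0, 0, 255], [0, 0, -3, 0, 0, 0, 255], [0, 0, 0, 0, 0, 0, 255], [0, 0, 0, 0, 0, 0, 255]],
  ],
)

```text
time_s: 10.75
position: [0.58, -0.0012, 0.1564]
eef_rot: [-3.137, -0.162, 0.001]
ft_force: [-0.5, 0.6, 2.1]
grip_width: 0.0004
grip_force: 0.7
```

```bash
cat > corn.py <<'E'
from h import *
C={'R':((575.1,-249.7),(113,-22)),'M':((583.2,-99.8),(79,-83)),'L':((573,46.6),(49,104))}
def report(f,names='RML'):
    z=np.load(f'pics/{f}.npz');d=z['d'];m=dict(mtx=z['mtx'],T=z['T']);P=pts(d,m)*1000
    for n in names:
        c,e=C[n];u=np.array(e)/np.hypot(*e);v=np.array([-u[1],u[0]])
        a=(P[...,:2]-c)@u;b=(P[...,:2]-c)@v;out=[]
        for s,t in((-1,-1),(1,-1),(1,1),(-1,1)):
            k=(d>0)&(abs(a-s*44)<8)&(abs(b-t*29)<8)&(abs(P[...,2]-158)<14)&(P[...,2]>152)
            out.append((int(k.sum()),round(float(np.median(P[k][:,2])),1) if k.sum()>5 else None))
        print(f,n,out)
E
python3 - <<'E'
from corn import *
report('top');report('w1')
grab('wrist','w2');report('w2','ML')
E
```

```text
top R [(28, 155.4), (29, 155.7), (30, 156.0), (29, 156.0)]
top M [(31, 159.0), (25, 155.6), (31, 156.5), (26, 156.0)]
top L [(29, 156.0), (25, 155.9), (28, 155.2), (31, 155.4)]
w1 R [(239, 157.7), (628, 157.6), (723, 157.6), (519, 157.7)]
w1 M [(557, 160.6), (621, 158.0), (859, 158.3), (0, None)]
w1 L [(0, None), (0, None), (0, None), (0, None)]
w2 M [(300, 160.4), (21, 158.0), (792, 158.3), (0, None)]
w2 L [(46, 163.8), (771, 157.6), (607, 157.7), (0, None)]
```

>>> step_arm(
  steps=[
    [[0, 0, 20, 0, 0, 0, 255], [-20, 10, 15, 0, 0, 0, 255], [-20, 10, 15, 0, 0, 0, 255], [0, 0, 0, 0, 0, 0, 255]],
  ],
)

```text
time_s: 11.2
position: [0.5394, 0.0205, 0.2084]
eef_rot: [-3.136, -0.165, -0.003]
ft_force: [0.9, 0.4, 0.0]
grip_width: 0.0006
grip_force: 0.0
```

```bash
python3 - <<'E'
from corn import *
p,d,m=grab('wrist','w3');report('w3','ML')
E
```

```text
w3 M [(376, 160.5), (465, 157.8), (547, 158.2), (421, 158.1)]
w3 L [(423, 157.7), (522, 157.6), (430, 157.7), (217, 157.5)]
```

View pics/w3.png

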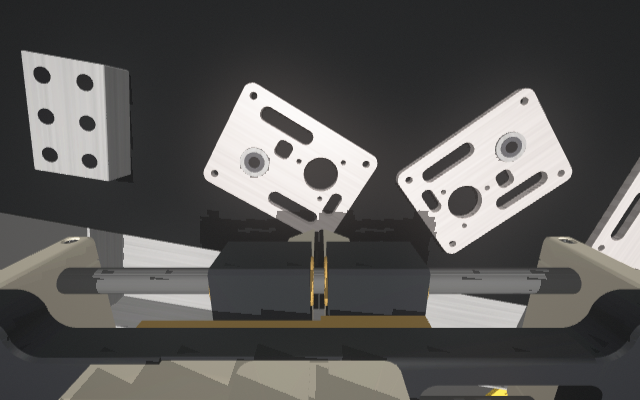

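>>> step_arm(
  steps=[
    [[-1, -36, -15, 0, 0, 0, 255], [-1, -36, -15, 0, 0, 0, 255], [-1, -36, -8, 0, 0, 0, 255], [0, 0, 0, 0, 0, 0, 255], [0, 0, -8, 0, 0, 0, 255], [0, 0, -5, 0, 0, 0, 255], [0, 0, 0, 0, 0, 0, 255], [0, 0, 0, 0, 0, 0, 255]],
  ],
)

```text
time_s: 12.05
position: [0.5379, -0.0891, 0.1564]
eef_rot: [3.136, 0.163, 0.001]
ft_force: [-5.6, -3.6, 14.6]
grip_width: 0.0
grip_force: 7.2
```

>>> step_arm(
  steps=[
    [[0, 0, 0, 0, 0, 0, 255], [0, 0, 0, 0, 0, 0, 255], [0, 0, 0, 0, 0, 0, 255]],
  ],
)

```text
time_s: 12.35
position: [0.5379, -0.0891, 0.1564]
eef_rot: [3.136, 0.163, 0.001]
ft_force: [-4.3, -4.0, 14.5]
grip_width: 0.0001
grip_force: 7.2
```

```bash
python3 - <<'E'
from corn import *
p,d,m=grab('wrist','w4');report('w4','RM')
E
```

```text
w4 R [(0, None), (0, None), (898, 157.6), (394, 157.6)]
w4 M [(0, None), (772, 158.1), (1046, 161.3), (757, 158.0)]
```

>>> step_arm(
  steps=[
    [[0, 0, 30, 0, 0, 0, 255], [25, -5, 10, 0, 0, 0, 0], [30, -8, 0, 0, 0, 0, 0], [33, -8, 0, 0, 0, 0, 0], [0, 0, 0, 0, 0, 0, 0], [0, 0, 0, 0, 0, 0, 0]],
  ],
)

```text
time_s: 13.0
position: [0.6257, -0.1088, 0.1944]
eef_rot: [-3.136, -0.164, 0.002]
ft_force: [0.3, -0.1, 0.3]
grip_width: 0.0355
grip_force: 0.0
```

```bash
python3 - <<'E'
from h import *
o=r.get_obs();print(o['position'].round(4),o['grip_width'])
z=grab('wrist','w5')
p,d,m=grab('scene','s2');cv2.imwrite('pics/s2c.png',cv2.resize(p[150:300,220:480,::-1],None,fx=3,fy=3))
E
```

```text
[ 0.6257 -0.1088  0.1944] 0.035457384231817886
```

View pics/w5.png

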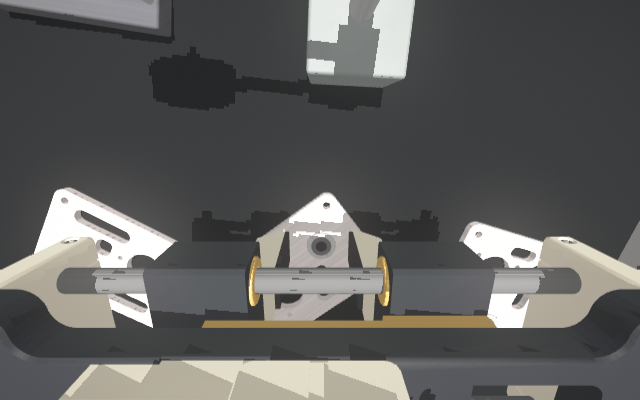

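View pics/s2c.png

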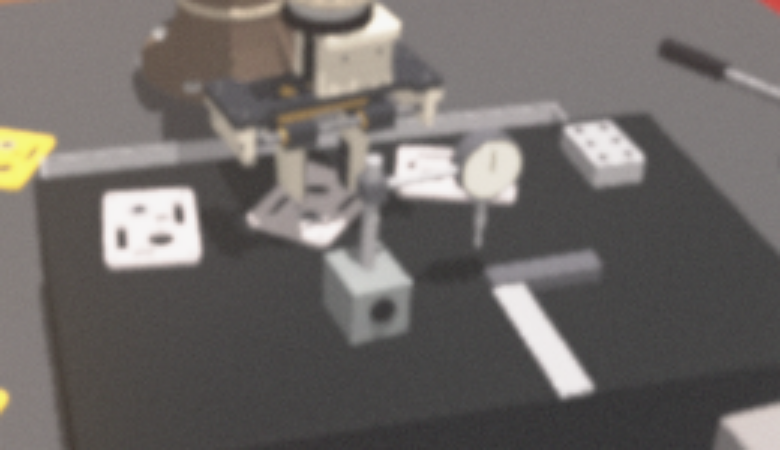

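>>> step_arm(
  steps=[
    [[0, 0, 0, 0, 0, 0, 0], [0, 0, 0, 0, 0, 0, 0], [0, 0, 0, 0, 0, 0, 0], [0, 0, 0, 0, 0, 0, 0], [0, 0, 0, 0, 0, 0, 0], [0, 0, 0, 0, 0, 0, 0], [0, 0, -20, 0, 0, 0, 0], [0, 0, -12, 0, 0, 0, 0], [0, 0, 0, 0, 0, 0, 0]],
  ],
)

```text
time_s: 14.0
position: [0.6242, -0.1104, 0.1614]
eef_rot: [-3.137, -0.161, 0.006]
ft_force: [-1.0, 1.1, -0.4]
grip_width: 0.0917
grip_force: 0.0
```

```bash
python3 - <<'E'
from h import *
z=np.load('pics/w5.npz');print(ray(dict(mtx=z['mtx'],T=z['T']),[(327,193)],.156))
o=r.get_obs();print(o['position'].round(4),o['grip_width'])
E
```

```text
[[ 0.64799572 -0.11250305  0.156     ]]
[ 0.6242 -0.1104  0.1614] 0.09173809553254016
```

Corner at (648,−112.5) as expected. Lower 8 mm and begin pushing.

>>> step_arm(
  steps=[
    [[0, 0, -8, 0, 0, 0, 0], [0, 0, 0, 0, 0, 0, 0], [-5, 0, 0, 0, 0, 0, 0], [-7, 0, 0, 0, 0, 0, 0], [-8, 0, 0, 0, 0, 0, 0], [-10, 0, 0, 0, 0, 0, 0], [-10, 0, 0, 0, 0, 0, 0], [-10, 0, 0, 0, 0, 0, 0], [0, 0, 0, 0, 0, 0, 0]],
  ],
)

```text
time_s: 14.9
position: [0.5745, -0.1106, 0.1566]
eef_rot: [3.137, 0.16, 0.002]
ft_force: [-1.2, 0.6, 8.3]
grip_width: 0.092
grip_force: 4.6
```

```bash
python3 - <<'E'
from h import *
grab('wrist','w6')
E
```

```text
(no output)
```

View pics/w6.png

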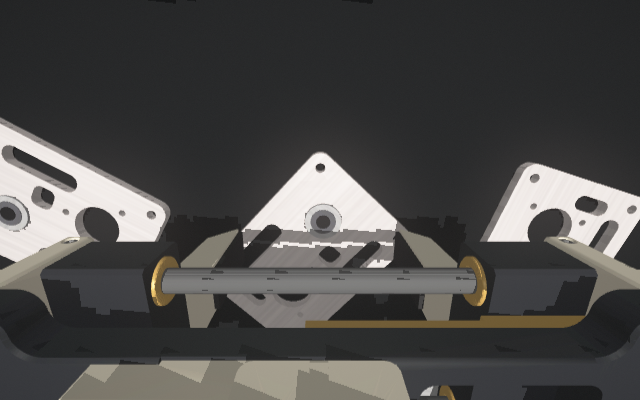

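```bash
python3 - <<'E'
from corn import *
z=np.load('pics/w6.npz');m=dict(mtx=z['mtx'],T=z['T'])
print(ray(m,[(320,151),(240,232),(400,222),(222,232),(418,232),(200,322),(440,322)],.156).round(4))
report('w6')
P=pts(z['d'],m);print(P[232,205:245:6].round(3))
E
```

```text
[[ 0.631  -0.1055  0.156 ]
 [ 0.5773 -0.0622  0.156 ]
 [ 0.5937 -0.1579  0.156 ]
 [ 0.5762 -0.0513  0.156 ]
 [ 0.5884 -0.17    0.156 ]
 [ 0.5087 -0.037   0.156 ]
 [ 0.5254 -0.198   0.156 ]]
w6 R [(0, None), (675, 157.5), (749, 157.6), (0, None)]
w6 M [(463, 159.3), (704, 158.0), (320, 152.6), (150, 152.5)]
w6 L [(679, 157.7), (296, 156.9), (0, None), (0, None)]
[[ 0.573 -0.039  0.151]
 [ 0.573 -0.043  0.151]
 [ 0.573 -0.047  0.151]
 [ 0.574 -0.051  0.152]
 [ 0.58  -0.058  0.163]
 [ 0.58  -0.061  0.163]
 [ 0.579 -0.064  0.159]]
```

>>> step_arm(
  steps=[
    [[0, 0, 14, 0, 0, 0, 0], [16, 3, 0, 0, 0, 0, 0], [18, 3, 0, 0, 0, 0, 0], [0, 0, 0, 0, 0, 0, 0], [0, 0, -10, 0, 0, 0, 0], [0, 0, 0, 0, 0, 0, 0]],
  ],
)

```text
time_s: 15.55
position: [0.6075, -0.1048, 0.1579]
eef_rot: [-3.137, -0.161, 0.005]
ft_force: [0.0, -0.1, 0.7]
grip_width: 0.0917
grip_force: 0.0
```

>>> step_arm(
  steps=[
    [[0, 0, -6, 0, 0, 0, 0], [0, 0, 0, 0, 0, 0, 0], [0, 0, 0, 0, 0, 0, 0]],
  ],
)

```text
time_s: 15.85
position: [0.6092, -0.1046, 0.1533]
eef_rot: [3.137, 0.161, -0.001]
ft_force: [-0.5, 0.6, -0.3]
grip_width: 0.092
grip_force: 0.0
```

>>> step_arm(
  steps=[
    [[0, 0, -2, 0, 0, 0, 0], [-5, 0, 0, 0, 0, 0, 0], [-7, 0, 0, 0, 0, 0, 0], [-7, 0, 0, 0, 0, 0, 0], [-7, 0, 0, 0, 0, 0, 0], [0, 0, 0, 0, 0, 0, 0]],
  ],
)

```text
time_s: 16.45
position: [0.5824, -0.1045, 0.1516]
eef_rot: [3.137, 0.161, -0.001]
ft_force: [0.6, -0.3, 0.3]
grip_width: 0.092
grip_force: 0.0
```

```bash
python3 - <<'E'
from corn import *
o=r.get_obs();print(o['position'].round(4),o['ft_force'])
p,d,m=grab('wrist','w7')
hsv=cv2.cvtColor(p,cv2.COLOR_RGB2HSV)
w=((hsv[...,2]>150)&(hsv[...,1]<40)).astype(np.uint8);w[:,:200]=0;w[:,440:]=0
v,u=np.nonzero(w);i=v.argmin();print(u[i],v[i],ray(m,[(u[i],v[i])],.156))
report('w7')
E
```

```text
[ 0.5824 -0.1045  0.1516] [ 0.64036609 -0.26842862  0.34387795]
329 196 [[ 0.61471713 -0.10711052  0.156     ]]
w7 R [(0, None), (471, 157.6), (753, 157.6), (0, None)]
w7 M [(144, 152.2), (546, 161.7), (260, 152.3), (1, None)]
w7 L [(522, 157.7), (421, 157.4), (0, None), (0, None)]
```

>>> step_arm(
  steps=[
    [[-8, 0, 0, 0, 0, 0, 0], [-10, 0, 0, 0, 0, 0, 0], [-10, 0, 0, 0, 0, 0, 0], [-10, 0, 0, 0, 0, 0, 0], [-10, 0, 0, 0, 0, 0, 0], [0, 0, 0, 0, 0, 0, 0]],
  ],
)

```text
time_s: 17.1
position: [0.5336, -0.1046, 0.1514]
eef_rot: [3.137, 0.161, -0.002]
ft_force: [-0.5, -0.2, 0.8]
grip_width: 0.0919
grip_force: 0.0
```

```bash
python3 - <<'E'
from corn import *
p,d,m=grab('wrist','w8')
hsv=cv2.cvtColor(p,cv2.COLOR_RGB2HSV)
w=((hsv[...,2]>150)&(hsv[...,1]<40)).astype(np.uint8);w[:,:200]=0;w[:,440:]=0
v,u=np.nonzero(w);i=v.argmin();print(u[i],v[i],ray(m,[(u[i],v[i])],.156))
report('w8','RL')
E
```

```text
332 196 [[ 0.56623659 -0.10887879  0.156     ]]
w8 R [(0, None), (0, None), (993, 157.6), (0, None)]
w8 L [(878, 157.7), (9, 152.4), (0, None), (426, 157.7)]
```

>>> step_arm(
  steps=[
    [[-10, 0, 0, 0, 0, 0, 0], [-12, 0, 0, 0, 0, 0, 0], [-12, 0, 0, 0, 0, 0, 0], [-12, 0, 0, 0, 0, 0, 0], [-12, 0, 0, 0, 0, 0, 0], [-12, 0, 0, 0, 0, 0, 0], [-12, 0, 0, 0, 0, 0, 0], [0, 0, 0, 0, 0, 0, 0], [0, 0, 0, 0, 0, 0, 0]],
  ],
)

```text
time_s: 18.05
position: [0.4537, -0.1045, 0.1517]
eef_rot: [3.137, 0.161, 0.001]
ft_force: [0.5, -0.5, 0.1]
grip_width: 0.0919
grip_force: 0.0
```

```bash
python3 - <<'E'
from h import *
a=grab('wrist','w9')[0];b=grab('top','t9')[0]
c=grab('scene','s9')[0]
cv2.imwrite('pics/c9.png',np.vstack([cv2.resize(a,(480,300)),b[120:280,180:420].repeat(2,0).repeat(2,1)[:300]])[:,:,::-1])
E
```

```text
(no output)
```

View pics/c9.png

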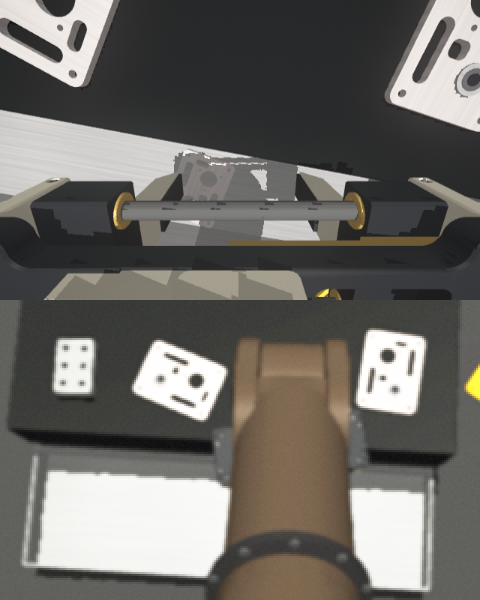

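>>> step_arm(
  steps=[
    [[0, 0, 40, 0, 0, 0, 0], [0, 0, 40, 0, 0, 0, 0], [0, -40, 10, 0, 0, 0, 0], [0, -40, 0, 0, 0, 0, 0], [0, -40, 0, 0, 0, 0, 0], [0, -40, 0, 0, 0, 0, 0], [0, -40, 0, 0, 0, 0, 0], [0, -40, 0, 0, 0, 0, 0], [0, -40, 0, 0, 0, 0, 0], [0, 0, 0, 0, 0, 0, 0], [0, 0, 0, 0, 0, 0, 0]],
  ],
)

```text
time_s: 19.3
position: [0.4534, -0.3853, 0.2408]
eef_rot: [-3.137, -0.158, 0.001]
ft_force: [0.2, 0.3, 0.2]
grip_width: 0.0916
grip_force: 0.0
```

```bash
python3 - <<'E'
from h import *
p,d,m=grab('top','t10');P=pts(d,m)
cv2.imwrite('pics/c10.png',cv2.resize(p[40:280,170:430,::-1],None,fx=2.3,fy=2.3))
hsv=cv2.cvtColor(p,cv2.COLOR_RGB2HSV)
w=((hsv[...,2]>150)&(hsv[...,1]<60)).astype(np.uint8)
n,l,s,c=cv2.connectedComponentsWithStats(w)
for i in range(1,n):
    if 200<s[i,4]<3000 and 185<c[i][0]<412 and 120<c[i][1]<200:
        cn=max(cv2.findContours((l==i).astype(np.uint8),0,1)[0],key=cv2.contourArea)[:,0]
        print(cv2.minAreaRect((ray(m,cn,.156)[:,:2]*1000).astype(np.float32)))
q=P[(d>0)&(P[...,0]>.33)&(P[...,0]<.47)&(P[...,1]>-.19)&(P[...,1]<.0)];print(np.percentile(q[:,2],[1,50,95,99.5]).round(3))
E
```

```text
((575.0487670898438, -249.71133422851562), (85.68197631835938, 115.24857330322266), 78.78369903564453)
((599.276611328125, 196.16900634765625), (53.43698501586914, 78.90189361572266), 87.94125366210938)
((573.0013427734375, 46.61543273925781), (114.9381332397461, 85.28395080566406), 65.35631561279297)
[-0.003  0.004  0.03   0.117]
```

View pics/c10.png

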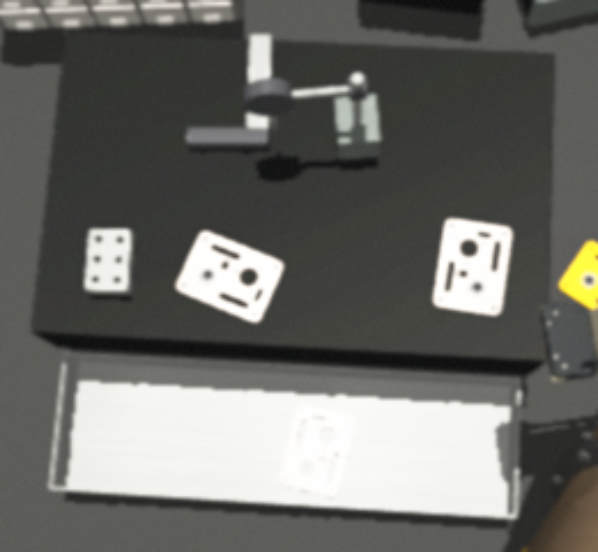

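The warped plate lies in the tray (crop pixel 318,450), both flat plates and the bystanders are unmoved, and the arm is clear.

```bash
python3 -c "
from rig import r;print(r.finish_job())"
```

```text
the job is handed in; nothing more can be done
None
```

The middle plate was the warped one: it rocked when I pressed its front corner, and it now lies in the scrap tray. In the last top-view picture the two flat plates and the setup block measured where they started, and the square and dial indicator looked undisturbed; the job was handed in at about 19 s with no verdict returned.

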